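# Blank off the open outlet of the stone shop's air manifold and turn the air on

### The arm

A 6-joint arm with a two-finger parallel gripper is mounted at the origin on the work surface. World frame = base frame: x ahead of the robot, y to its left, z up, the work surface at z = 0. Lengths are in m, angles in rad, forces in N, time in s.
With the tool pointing down it reaches from about 0.425 to 0.95 m from the base axis. Payload 3.5 kg.
Tool frame: the origin (TCP) lies on the centre line of the jaws, within the pads' length; the fingertips stand 25 mm ahead of it and the grasp point (between the pads) lies 6 mm ahead of it (ctrl.finger_overhang is the distance from the TCP to the fingertips, in m); z points along the fingers, y is the line along which they close (so a half turn about z gives the same grasp; the last joint's range is limited). The gripper opens to 85 mm and grips with 20 to 120 N. Pads are 22 mm wide; open, the fingers measure 114 mm over their backs; the gripper's body (76 mm by 85 mm) begins 54 mm behind the grasp point. The pads swing forward as they close: fully open they stand 13 mm farther back than shut.
Start: joints at [-1.326, 0.286, 1.577, -0, 1.279, -0.15], TCP at [0.26, -0.623, 0.256] pointing down, gripper open.
Joint ranges: [-2.77, 2.77], [-0.9, 2.22], [0.21, 2.48], [-1.53, 4.67], [0.24, 2.81], [-2.84, 2.84]. Speed limits (rad/s): [2.79, 2.79, 3.14, 3.14, 3.14, 3.14].

### API

Orientations are given as a unit quaternion [x, y, z, w].
In Python, from plant import get_state, imaging, job, ctrl gives the robot as it stands.
- The arm moves only by the tool jog_arm, never from a script. Its argument "increments" is a list of rows, each an object of numbers: "dx", "dy", "dz": the shift along the world's x, y, z each as a share of 12 cm, from -1 to 1; "ax", "ay", "az": the turn, a rotation vector about the world's x, y, z each as a share of pi/2 rad, from -1 to 1; "gripper": the gripper command: -1 is shut, 1 is fully open, values between are in proportion. A call has 1 to 10 rows; each row is the pose to reach, as a shift and turn from the pose commanded when the call began; what a row does not reach only later rows make up. A row lasts 1/10 s, in which the tool goes at most 50 mm and 8.59 degrees, less where a joint would pass 70% of its speed; a pose out of reach is approached as far as the arm can. A call with a number of a shift or a turn outside -1 to 1 is refused whole. A call with a gripper value outside its range is refused whole. The fingers move at their own pace and stop on an object; "force" is the grip in N (left out, the last holds). Time passes only in rows, so rows that repeat a pose let the fingers close. It gives the time, the measured TCP pose, the force, the opening and the grip force at its end, in the units of the state.
- get_state(): the state, without advancing time (a new reading comes with each control period).
- imaging.read_camera(name): name is "scene" or "top" or "wrist"; returns a dict with "frame" (400x640x3 uint8, blue, green, red), "depth" (400x640 float32, m along the optical axis (not along the pixel's ray), 0 where there is no reading), "camera_matrix" (3x3 intrinsics, pixels), "extrinsics" (4x4, takes a point from camera to world coordinates); the wrist camera has in their place "mount" (4x4, takes a point from camera to tool coordinates, whose origin is the TCP and whose axes are the flange's). Camera axes: x right, y up, looking along -z (the intrinsics and any distortion apply to the point x, -y, -z); pixel columns grow to the right and rows downward; lengths in m; the calibration is good to about 2 mm. A picture is of the moment at which its call begins: read the wrist's pose just before it.
- job.sign_off(): hands the job in; it is judged then, once.
The state is a dict: "time": time; "qpos": joint angles; "dq": joint speeds; "joint_efforts": joint torques, N m; "eef_pos": TCP position; "tcp_rot": TCP orientation; "contact_force": force on the tool from outside, world axes, zero at the start; "wrist_torque": the same for the moment, N m; "opening": opening from 0.0 (shut) to 1.0 (fully open); "finger_force": force on a finger pad.
Only numpy, scipy, OpenCV 4.12 (cv2) and the standard library are available. Lean on these libraries where they do the work, as an engineer would, in place of code of your own. Each camera call takes 0.05 s, during which the arm holds its last target. There are 200 camera calls.

### The job

One outlet of the air manifold is standing open. Take the red-headed blanking plug from the wooden block, push it into the open fitting until it is fully home and locked - firmly, but never with more than 25 N - and then give it a straight upward tug, firm enough to draw the blue collar out with it, to prove that it holds. Only then turn the blue valve handle all the way to open, let go, and leave the bronze silencer, the gauge and the other things on the bench as they are.

Things in the scene. Friction and masses are not known exactly. Their poses are not given: they have to be found in the camera images.
- plug: Blanking plug, loose, about 90 g, 61 mm long: nickel stem 16 mm diameter, 37 mm long, tip chamfered, retaining groove (9 mm diameter) 20 to 30 mm from the tip; above it a red ribbed head 25 mm diameter, 24 mm high. Origin at the centre of the stem's tip, z up the stem; head's middle 49 mm above the origin. Starts upright, stem down, in one of the block's two holes
- rack: Drilled hardwood block, fixed to the bench, 70 mm (its x) by 130 mm (its y) and 34 mm high, with two 18 mm holes 25 mm deep at y = -32 and +32 mm; the plug stands in one, the silencer in the other. Origin at the centre of its underside, z up
- silencer: Bystander: bronze-coloured exhaust silencer with the same 16 mm stem (brass) and a ribbed bronze head 23 mm diameter and 31 mm high, 68 mm in all; origin at the stem's tip. It would leak: it is not wanted here. Leave it in its hole (keep it within 20 mm of where it was)
- manifold: Aluminium air manifold, fixed: bar 40 mm (its x) by 230 mm (its y), top 70 mm above the bench, on two dark feet. Stations at its y = -75, 0, +75 mm, in changing order: the open outlet, a blanked outlet, a gauge. Brass ball valve and air riser at its +y end. Origin on the bench under the bar's middle, x across the bar away from the robot, z up
- outlet: The open outlet: a port in the bar's top with a bulkhead push-in fitting on a long brass thread and lock nut, mouth upward: nickel body 29 mm diameter, 34 mm high, blue collar ring (24 mm outside, 4 mm high) on top, bore 17.6 mm. Origin at the centre of the port on top of the bar, z up along the bore. Over 25 N from the plug, in or out, damages the fitting
- outlet_axis (a point): Point on the bore's axis 34 mm above the bar, always below the mouth. The long thread leaves the fitting at a different height each time, not measured: its underside 2 to 12 mm, body top 36 to 46 mm, collar top 40 to 50 mm, bore's bottom 8 to 18 mm above the bar (28 mm below the body top): where the plug's tip ends when fully home
- collar (a joint): The blue collar, in m: 0 at rest, positive pressed in (0.0018 while the stem's thick end passes its jaws, max 0.0028), negative drawn out by pulling a locked plug (10 N: 0.0007; stops at -0.0012). Stem going in: jaws 3 to 8 mm below body top (5 N), seal at 14 to 18 mm (12 N, then 5 N), last 0.5 mm: jaws snap into groove, collar springs up; then rubber stop (5 N, +18 N/mm, hard after 1 mm)
- sealed: Outlet already blanked, fixed: the same fitting with a red plug home in it, 73 mm high; origin at the centre of its port on top of the bar. It looks like the finished job; leave it alone. A plug locked and home has its head's underside 9 mm above the fitting's body; pulled, it has about 2 mm of upward play (3 N, seal drag) before it draws its collar
- gauge: Pressure gauge, fixed: round 48 mm dial facing the robot and tilted up, on a brass stem, 68 mm high; origin at the centre of its underside. Do not bump it (under 8 N)
- valve (a joint): Handle of the ball valve, in rad: 0 shut (handle across the bar, pointing along the manifold's -x, towards the robot), 1.57 fully open (in line with the bar, pointing along the manifold's +y). Opens clockwise seen from above, stays where left; about 3 N at the grip turns it. Starts at 0 to 0.2; open means 1.45 or more
- valve_pivot (a point): Point on the vertical turning axis of the handle, at the mid height of the handle, 90 mm above the bench
- valve_grip (a point): Middle of the blue grip, 80 mm from the pivot along the handle. The grip is a flat bar 85 mm long (25 to 110 mm from the axis), 20 mm wide, 10 mm thick, mid height 90 mm above the bench. Nothing stands in its sweep in front of the bar
- pad: Bystander: round black polishing pad, 100 mm diameter, 13 mm high, lying on the bench; origin at the centre of its underside. Leave it (within 30 mm)
- chisel: Bystander: steel stone chisel 200 mm long, 15 mm high, lying behind the manifold along its own x; origin under its middle. Leave it (within 30 mm)
- cupwheel: Bystander: grey diamond cup wheel, 100 mm diameter, 29 mm high, lying flat; origin at the centre of its underside. Leave it (within 30 mm)

How it is judged:
By the outcome, as a careful person would: the job done as asked, in the order asked, and still so for the second after the job is handed in, with the robot touching nothing.
It also fails if it takes over 64 s, if anything falls off the work surface, if the arm or the gripper's body presses on something with over 40 N, if the wrist force passes 120 N, or if a joint passes its speed limit or range.

## Working session

There is one attempt and no reset: what is moved stays moved. The work goes in short steps, Python scripts to look and compute and a tool call to move; the robot and the scene stay as the last step left them, time stands still between calls to the robot, and variables do not carry over. Pictures are saved under pics/ and viewed, at most 10 in all, crops included, and the job is handed in when it is done.

Besides the shell and the picture viewer there is one more tool, called in YAML: its name, and indented under it one key for each argument. jog_arm: Moves the arm, as the interface text tells. Shift numbers are shares of 12 cm and turn numbers shares of pi/2 rad, none past 1 either way. Its arguments: {"type":"object","properties":{"increments":{"type":"array"},"force":{"type":"number"}},"required":["increments"]}

```bash
mkdir -p pics; cat > h.py <<'E'
import numpy as np, cv2
from plant import get_state, imaging, job, ctrl
from scipy.spatial.transform import Rotation as R
def shot(n):
    s=get_state(); c=imaging.read_camera(n)
    if 'extrinsics' in c: T=np.array(c['extrinsics'])
    else:
        W=np.eye(4); W[:3,:3]=R.from_quat(s['tcp_rot']).as_matrix(); W[:3,3]=s['eef_pos']; T=W@np.array(c['mount'])
    return c['frame'],c['depth'],np.array(c['camera_matrix']),T,c
def ray(u,v,K,T):
    d=np.array([(u-K[0,2])/K[0,0],-(v-K[1,2])/K[1,1],-1.]); return T[:3,3],T[:3,:3]@d
def onz(u,v,K,T,z):
    o,d=ray(u,v,K,T); return o+d*(z-o[2])/d[2]
def atd(u,v,D,K,T):
    o,d=ray(u,v,K,T); return o+d*D[int(v),int(u)]
def blobs(f,lo,hi,amin=30):
    h=cv2.cvtColor(f,cv2.COLOR_BGR2HSV); m=cv2.inRange(h,lo,hi)
    n,l,st,ce=cv2.connectedComponentsWithStats(m)
    return [(ce[i],st[i],l==i) for i in range(1,n) if st[i,4]>=amin]
E
python3 - <<'E'
from h import *
for n in('top','scene'):
    f,D,K,T,c=shot(n); cv2.imwrite(f'pics/{n}0.png',f); print(n,list(c),K.tolist(),T.round(3).tolist())
    np.savez(f'pics/{n}0.npz',f=f,D=D,K=K,T=T)
    for nm,lo,hi in(('red',(0,120,60),(8,255,255)),('blue',(95,100,50),(125,255,255))):
        for ce,st,m in blobs(f,lo,hi): print(nm,ce.round(1),st,atd(*ce,D,K,T).round(3))
print(get_state()['tcp_rot'],ctrl.finger_overhang)
E
```

```text
top ['frame', 'depth', 'camera_matrix', 'extrinsics'] [[395.33989627181575, 0.0, 315.44878482561154], [0.0, 395.33989627181575, 195.37031871732427], [0.0, 0.0, 1.0]] [[-0.028, 0.985, -0.173, 0.427], [-1.0, -0.029, 0.001, -0.092], [-0.004, 0.173, 0.985, 0.812], [0.0, 0.0, 0.0, 1.0]]
red [290.7 194.9] [284 188  14  15 157] [ 0.546 -0.05   0.141]
red [460.8 226.1] [453 220  17  13 178] [ 0.491 -0.364  0.068]
blue [574.8 265.6] [  489   192   151   142 12060] [ 0.411 -0.575  0.056]
blue [209.5 216.6] [204 211  12  12  42] [0.519 0.103 0.093]
blue [177.6 263.8] [169 242  17  46 433] [0.435 0.158 0.094]
scene ['frame', 'depth', 'camera_matrix', 'extrinsics'] [[426.9394778987292, 0.0, 320.701431145098], [0.0, 426.9394778987292, 201.13410481363672], [0.0, 0.0, 1.0]] [[0.089, -0.671, 0.736, 1.174], [0.996, 0.067, -0.06, -0.136], [-0.009, 0.738, 0.674, 0.635], [0.0, 0.0, 0.0, 1.0]]
red [  3.3 151.9] [  0 146   9  16  69] [-0.211 -1.195 -0.281]
red [340.1 172.1] [334 163  13  18 190] [ 0.558 -0.049  0.141]
red [182.5 192.5] [176 185  14  16 178] [ 0.501 -0.362  0.068]
blue [ 68.8 181.5] [   0  131  152  112 9913] [ 0.426 -0.615  0.055]
blue [428.8 148. ] [418 137  22  22 169] [0.436 0.161 0.094]
blue [411.1 163.2] [406 160  11   7  38] [0.507 0.102 0.11 ]
[ 9.80578262e-01  1.96125254e-01 -6.03866818e-05 -1.07409787e-03] 0.025
```

View pics/top0.png

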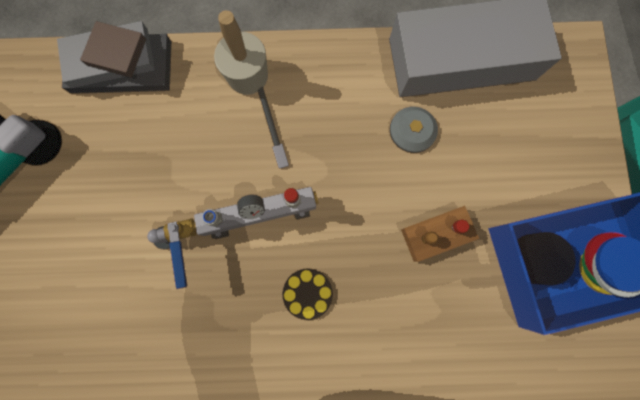

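View pics/scene0.png

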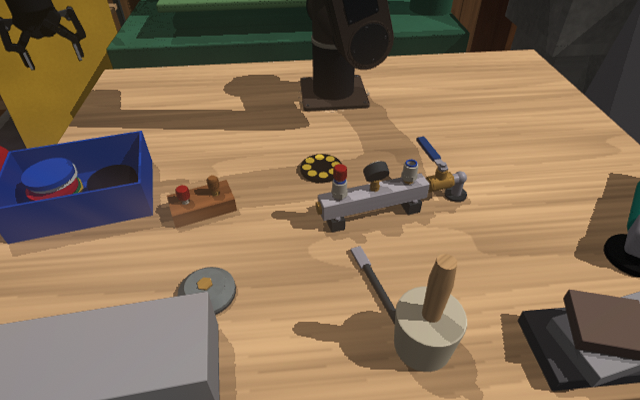

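The top view shows the plug at (461,226), the silencer at (432,238), the outlet's blue collar at (210,217), the gauge at (250,206), the sealed plug at (291,195) and the valve handle running from (177,245) to (181,287). The scene view shows the same layout, with the outlet at (411,163) and the plug at (182,192).

```bash
python3 - <<'E'
from h import *
A=np.load('pics/top0.npz');B=np.load('pics/scene0.npz')
def tri(a,b):
    o1,d1=ray(*a,A['K'],A['T']);o2,d2=ray(*b,B['K'],B['T'])
    s=np.linalg.lstsq(np.c_[d1,-d2],o2-o1,rcond=None)[0];p,q=o1+s[0]*d1,o2+s[1]*d2
    return ((p+q)/2).round(4),np.linalg.norm(p-q).round(4)
for n,a,b in(('plug',(460.8,226.1),(182.5,192.5)),('sealed',(290.7,194.9),(340.1,172.1)),('collar',(209.5,216.6),(411.1,163.2)),('grip',(177.6,263.8),(428.8,148))): print(n,*tri(a,b))
print('silencer top',onz(432,237,A['K'],A['T'],.077).round(3))
print('box rim',[atd(u,v,A['D'],A['K'],A['T']).round(3) for u,v in((494,232),(510,280),(525,325))])
# handle axis
ce,st,m=[b for b in blobs(A['f'],(95,100,50),(125,255,255)) if 300<b[1][4]<600][0]
p=np.array([onz(u,v,A['K'],A['T'],.095)[:2] for v,u in np.argwhere(m)]);c=p.mean(0);w,V=np.linalg.eigh(np.cov((p-c).T));t=(p-c)@V[:,1];print('handle',c,V[:,1],t.min(),t.max())
E
```

```text
plug [ 0.4912 -0.3659  0.0597] 0.002
sealed [ 0.548  -0.0483  0.1323] 0.0014
collar [0.5159 0.0973 0.1175] 0.0024
grip [0.4355 0.1597 0.093 ] 0.0024
silencer top [ 0.471 -0.306  0.077]
box rim [array([ 0.481, -0.445,  0.024]), array([ 0.387, -0.463,  0.03 ]), array([ 0.303, -0.482,  0.03 ])]
handle [0.43540681 0.15784154] [-0.98334883 -0.18172806] -0.040032346640881226 0.04074302246965828
```

jog_arm:
  increments:
    - {"dx": 0.4, "dy": 0.4, "az": 0.1, "gripper": 1}
    - {"dx": 0.8, "dy": 0.7, "az": 0.2}
    - {"dx": 1, "dy": 1, "az": 0.3}
    - {"dx": 1, "dy": 1, "az": 0.4}
    - {"dx": 1, "dy": 1, "az": 0.5}

```text
$.increments[0]: bad value
```

jog_arm:
  increments:
    - {"dx": 0.4, "dy": 0.4, "az": 0.1}
    - {"dx": 0.7, "dy": 0.8, "dz": -0.2, "az": 0.2}
    - {"dx": 0.9, "dy": 1, "dz": -0.3, "az": 0.3}
    - {"dx": 0.92, "dy": 1, "dz": -0.4, "az": 0.44}
    - {"dx": 0.92, "dy": 1, "dz": -0.4, "az": 0.44}
    - {"dx": 0.92, "dy": 1, "dz": -0.4, "az": 0.44}

```text
$.increments[0]: bad value
```

```bash
python3 - <<'E'
from h import *
f,D,K,T,c=shot('wrist'); cv2.imwrite('pics/w1.png',f); print(K.tolist(),T.round(3).tolist(),np.array(c['mount']).round(3).tolist())
for ce,st,m in blobs(f,(0,120,60),(8,255,255)): print(ce,st,atd(*ce,D,K,T).round(4))
s=get_state();print(s['eef_pos'],s['tcp_rot'],s['contact_force'],s['time'])
E
```

```text
[[341.10355856917175, 0.0, 318.3323848718181], [0.0, 341.10355856917175, 204.299787607138], [0.0, 0.0, 1.0]] [[0.383, 0.882, 0.275, 0.329], [-0.924, 0.367, 0.113, -0.593], [-0.001, -0.297, 0.955, 0.373], [0.0, 0.0, 0.0, 1.0]] [[-0.001, 0.955, 0.297, 0.076], [1.0, 0.001, -0.0, -0.0], [-0.001, 0.297, -0.955, -0.118], [0.0, 0.0, 0.0, 1.0]]
[566.71347625 242.1919404 ] [  465   122   175   218 25237] [ 0.2622 -1.1853 -0.288 ]
[430.29310345 352.62643678] [426 340  11  27 174] [-0.1915 -1.1561 -0.4347]
[ 0.25952128 -0.62262166  0.2552366 ] [ 9.80579942e-01  1.96117616e-01 -5.13286872e-05 -9.24627949e-04] [-0.00064863  0.38492759  0.57808776] 0.15
```

View pics/w1.png

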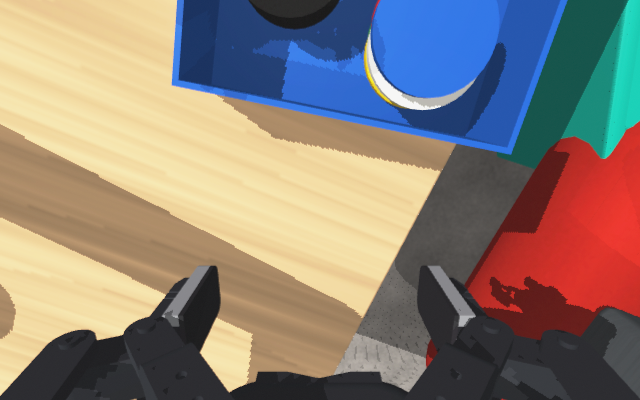

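The wrist picture still shows the start pose: the box at the top, fingers at (195,300) and (445,300). The moves were refused, probably because every key is needed in each row.

jog_arm:
  increments:
    - {"dx": 0.4, "dy": 0.4, "dz": 0, "ax": 0, "ay": 0, "az": 0.1, "gripper": 1}
    - {"dx": 0.8, "dy": 0.7, "dz": 0, "ax": 0, "ay": 0, "az": 0.2, "gripper": 1}
    - {"dx": 1, "dy": 1, "dz": 0, "ax": 0, "ay": 0, "az": 0.3, "gripper": 1}
    - {"dx": 1, "dy": 1, "dz": 0, "ax": 0, "ay": 0, "az": 0.4, "gripper": 1}
    - {"dx": 1, "dy": 1, "dz": 0, "ax": 0, "ay": 0, "az": 0.5, "gripper": 1}

```text
time: 0.65
eef_pos: [0.3819, -0.5001, 0.2559]
tcp_rot: [0.838, 0.546, 0.0, -0.001]
contact_force: [-0.5, 0.2, -0.5]
opening: 0.997
finger_force: 0.0
```

jog_arm:
  increments:
    - {"dx": 0.4, "dy": 0.4, "dz": 0, "ax": 0, "ay": 0, "az": 0.1, "gripper": 1}
    - {"dx": 0.7, "dy": 0.8, "dz": -0.2, "ax": 0, "ay": 0, "az": 0.2, "gripper": 1}
    - {"dx": 0.92, "dy": 1, "dz": -0.3, "ax": 0, "ay": 0, "az": 0.3, "gripper": 1}
    - {"dx": 0.92, "dy": 1, "dz": -0.4, "ax": 0, "ay": 0, "az": 0.44, "gripper": 1}
    - {"dx": 0.92, "dy": 1, "dz": -0.4, "ax": 0, "ay": 0, "az": 0.44, "gripper": 1}
    - {"dx": 0.92, "dy": 1, "dz": -0.4, "ax": 0, "ay": 0, "az": 0.44, "gripper": 1}

```text
time: 1.25
eef_pos: [0.4902, -0.3818, 0.207]
tcp_rot: [0.607, 0.795, 0.0, -0.001]
contact_force: [0.4, -0.9, 0.5]
opening: 1.002
finger_force: 0.0
```

```bash
python3 - <<'E'
from h import *
f,D,K,T,c=shot('wrist'); cv2.imwrite('pics/w2.png',f)
for ce,st,m in blobs(f,(0,120,60),(8,255,255)): print(ce,st,atd(*ce,D,K,T).round(4),onz(*ce,K,T,.064).round(4))
s=get_state();print(s['eef_pos'],s['tcp_rot'],s['contact_force'],s['time'])
E
```

```text
[323.61366062 179.63180363] [307 162  34  36 937] [ 0.489  -0.3644  0.0718] [ 0.4896 -0.3662  0.064 ]
[ 0.49011526 -0.38267368  0.20786851] [ 6.07934067e-01  7.93987412e-01  3.23684830e-06 -3.98638820e-04] [-0.22976253  0.39746728 -0.07006555] 1.3
```

View pics/w2.png

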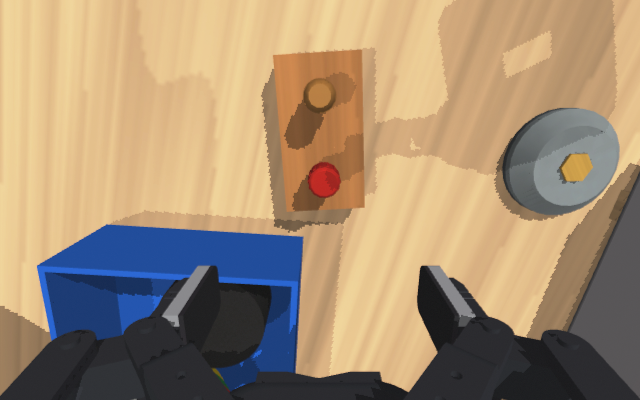

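Wrist view: plug head at (324,180), silencer at (320,96), and the box's rim corner near (303,237), so I check that corner for clearance.

```bash
python3 - <<'E'
from h import *
f,D,K,T,c=shot('wrist')
for u,v in((299,241),(107,228),(293,285),(200,235),(319,92)): print(u,v,atd(u,v,D,K,T).round(3))
E
```

```text
299 241 [ 0.486 -0.444  0.016]
107 228 [ 0.301 -0.481  0.013]
293 285 [ 0.487 -0.449  0.091]
200 235 [ 0.391 -0.464  0.015]
319 92 [ 0.469 -0.305  0.079]
```

jog_arm:
  increments:
    - {"dx": 0, "dy": 0.144, "dz": -0.3, "ax": 0, "ay": 0, "az": 0, "gripper": 1}
    - {"dx": -0.007, "dy": 0.144, "dz": -0.6, "ax": 0, "ay": 0, "az": 0, "gripper": 1}
    - {"dx": -0.007, "dy": 0.144, "dz": -0.85, "ax": 0, "ay": 0, "az": 0, "gripper": 1}
    - {"dx": -0.007, "dy": 0.144, "dz": -1, "ax": 0, "ay": 0, "az": 0, "gripper": 1}
    - {"dx": -0.007, "dy": 0.144, "dz": -1, "ax": 0, "ay": 0, "az": 0, "gripper": 1}

```text
time: 1.85
eef_pos: [0.4873, -0.365, 0.0853]
tcp_rot: [0.609, 0.794, 0.0, -0.003]
contact_force: [-0.0, -0.3, -0.4]
opening: 1.002
finger_force: 0.0
```

jog_arm:
  increments:
    - {"dx": 0, "dy": 0, "dz": -0.125, "ax": 0, "ay": 0, "az": 0, "gripper": 1}
    - {"dx": 0, "dy": 0, "dz": -0.125, "ax": 0, "ay": 0, "az": 0, "gripper": 1}
    - {"dx": 0, "dy": 0, "dz": -0.125, "ax": 0, "ay": 0, "az": 0, "gripper": -1}
    - {"dx": 0, "dy": 0, "dz": -0.125, "ax": 0, "ay": 0, "az": 0, "gripper": -1}
    - {"dx": 0, "dy": 0, "dz": -0.125, "ax": 0, "ay": 0, "az": 0, "gripper": -1}
    - {"dx": 0, "dy": 0, "dz": -0.125, "ax": 0, "ay": 0, "az": 0, "gripper": -1}
    - {"dx": 0, "dy": 0, "dz": -0.125, "ax": 0, "ay": 0, "az": 0, "gripper": -1}
    - {"dx": 0, "dy": 0, "dz": -0.125, "ax": 0, "ay": 0, "az": 0, "gripper": -1}
    - {"dx": 0, "dy": 0, "dz": -0.125, "ax": 0, "ay": 0, "az": 0, "gripper": -1}
    - {"dx": 0, "dy": 0, "dz": -0.125, "ax": 0, "ay": 0, "az": 0, "gripper": -1}
  force: 80

```text
time: 2.85
eef_pos: [0.4897, -0.3662, 0.0742]
tcp_rot: [0.607, 0.794, -0.0, 0.001]
contact_force: [-0.5, -0.2, 5.1]
opening: 0.265
finger_force: 78.6
```

jog_arm:
  increments:
    - {"dx": 0, "dy": 0, "dz": 0.1, "ax": 0, "ay": 0, "az": 0, "gripper": -1}
    - {"dx": 0, "dy": 0, "dz": 0.25, "ax": 0, "ay": 0, "az": 0, "gripper": -1}
    - {"dx": 0, "dy": 0, "dz": 0.5, "ax": 0, "ay": 0, "az": 0, "gripper": -1}
    - {"dx": 0, "dy": 0, "dz": 0.75, "ax": 0, "ay": 0, "az": 0, "gripper": -1}
    - {"dx": 0, "dy": 0, "dz": 1, "ax": 0, "ay": 0, "az": 0, "gripper": -1}

```text
time: 3.35
eef_pos: [0.4884, -0.365, 0.1936]
tcp_rot: [0.607, 0.794, 0.0, -0.002]
contact_force: [0.0, 0.7, -1.0]
opening: 0.261
finger_force: 78.8
```

jog_arm:
  increments:
    - {"dx": 0, "dy": 0.2, "dz": 0.3, "ax": 0, "ay": 0, "az": 0, "gripper": -1}
    - {"dx": 0, "dy": 0.5, "dz": 0.5, "ax": 0, "ay": 0, "az": 0, "gripper": -1}
    - {"dx": 0, "dy": 0.75, "dz": 0.7, "ax": 0, "ay": 0, "az": 0, "gripper": -1}
    - {"dx": 0, "dy": 1, "dz": 0.7, "ax": 0, "ay": 0, "az": 0, "gripper": -1}

```text
time: 3.75
eef_pos: [0.4899, -0.2453, 0.2816]
tcp_rot: [0.608, 0.794, -0.0, 0.003]
contact_force: [1.9, -0.5, -1.0]
opening: 0.258
finger_force: 78.9
```

jog_arm:
  increments:
    - {"dx": 0, "dy": 0.3, "dz": 0, "ax": 0, "ay": 0, "az": 0, "gripper": -1}
    - {"dx": 0, "dy": 0.6, "dz": 0, "ax": 0, "ay": 0, "az": 0, "gripper": -1}
    - {"dx": 0, "dy": 1, "dz": 0, "ax": 0, "ay": 0, "az": 0, "gripper": -1}

```text
time: 4.05
eef_pos: [0.4883, -0.1248, 0.2768]
tcp_rot: [0.608, 0.794, -0.0, -0.001]
contact_force: [0.8, 0.3, -1.4]
opening: 0.26
finger_force: 78.9
```

jog_arm:
  increments:
    - {"dx": 0.1, "dy": 0.3, "dz": 0, "ax": 0, "ay": 0, "az": 0, "gripper": -1}
    - {"dx": 0.2, "dy": 0.6, "dz": 0, "ax": 0, "ay": 0, "az": 0, "gripper": -1}
    - {"dx": 0.22, "dy": 1, "dz": 0, "ax": 0, "ay": 0, "az": 0, "gripper": -1}

```text
time: 4.35
eef_pos: [0.5154, -0.0048, 0.2769]
tcp_rot: [0.608, 0.794, -0.0, -0.0]
contact_force: [0.5, 0.3, -1.0]
opening: 0.262
finger_force: 78.9
```

jog_arm:
  increments:
    - {"dx": 0, "dy": 0.2, "dz": 0, "ax": 0, "ay": 0, "az": 0, "gripper": -1}
    - {"dx": 0, "dy": 0.4, "dz": 0, "ax": 0, "ay": 0, "az": 0, "gripper": -1}
    - {"dx": 0, "dy": 0.4, "dz": 0, "ax": 0, "ay": 0, "az": 0, "gripper": -1}
    - {"dx": 0, "dy": 0.4, "dz": 0, "ax": 0, "ay": 0, "az": 0, "gripper": -1}
    - {"dx": 0, "dy": 0.4, "dz": 0, "ax": 0, "ay": 0, "az": 0, "gripper": -1}

```text
time: 4.85
eef_pos: [0.5153, 0.0415, 0.277]
tcp_rot: [0.608, 0.794, -0.0, -0.0]
contact_force: [-0.6, 0.1, -1.7]
opening: 0.265
finger_force: 78.9
```

```bash
python3 - <<'E'
from h import *
f,D,K,T,c=shot('wrist'); cv2.imwrite('pics/w3.png',f); np.savez('pics/w3.npz',f=f,D=D,K=K,T=T)
for nm,lo,hi in(('red',(0,120,60),(8,255,255)),('blue',(95,100,50),(125,255,255))):
    for ce,st,m in blobs(f,lo,hi): print(nm,ce.round(1),st,atd(*ce,D,K,T).round(4))
s=get_state();print(s['eef_pos'],s['tcp_rot'],s['contact_force'],s['time'])
E
```

```text
red [318.4 282.9] [ 291  246   55   74 3404] [0.5132 0.0472 0.2751]
blue [258.   20.6] [ 205    3  107   37 2873] [0.4343 0.1583 0.0974]
blue [337.7 127.1] [323 113  30  30 302] [0.5174 0.0959 0.0942]
[0.51541946 0.04128971 0.2771023 ] [ 6.07936911e-01  7.93985236e-01 -3.40293772e-04 -2.03992513e-04] [ 0.71217276 -0.96428792 -1.3492857 ] 4.9
```

View pics/w3.png

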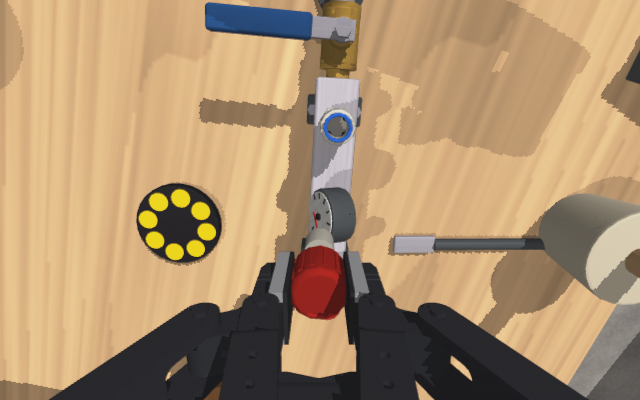

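Wrist view: red head held at (318,283) with its stem above it, the open collar ring at (338,127), the gauge at (330,215) and the handle at (258,21).

```bash
python3 - <<'E'
from h import *
A=np.load('pics/w3.npz');f,D,K,T=A['f'],A['D'],A['K'],A['T']
W=np.linalg.inv(T)
def pts(m): return np.array([atd(u,v,D,K,T) for v,u in np.argwhere(m)])
rb=[b for b in blobs(f,(0,120,60),(8,255,255))][0]; P=pts(rb[2])
print('red z pct',np.percentile(P[:,2],[1,5,25,50,75,95,99]).round(4))
zt=np.percentile(P[:,2],95)
Q=P[abs(P[:,2]-zt)<.002]; print('head top',len(Q),zt.round(4),Q.min(0).round(4),Q.max(0).round(4),cv2.minEnclosingCircle((Q[:,:2]*1000).astype(np.float32)))
bb=[b for b in blobs(f,(95,100,50),(125,255,255)) if b[1][1]>80][0]; P=pts(bb[2]);z=np.percentile(P[:,2],[5,25,50,75,90,97]);print('collar z',z.round(4))
cs,_=cv2.findContours(bb[2].astype(np.uint8),cv2.RETR_EXTERNAL,cv2.CHAIN_APPROX_NONE)
e=cv2.fitEllipse(max(cs,key=len));print(e)
for zz in(.110,.115,.12): print(zz,onz(*e[0],K,T,zz).round(4))
d=np.linalg.norm(np.array([e[0][0],e[0][1]])); 
# height from ring size
for zz in(.11,.115,.12):
    print(zz,np.linalg.norm(onz(e[0][0]-e[1][1]/2,e[0][1],K,T,zz)-onz(e[0][0]+e[1][1]/2,e[0][1],K,T,zz)).round(4))
# body height: white-ish
y=np.arange(100,160,4);print([atd(338,v,D,K,T)[2].round(3) for v in y])
E
```

```text
red z pct [0.2505 0.2544 0.2678 0.2728 0.2735 0.2743 0.2747]
head top 2053 0.2743 [0.5029 0.0292 0.2723] [0.5262 0.0529 0.2753] ((514.9019775390625, 40.76956558227539), 12.113618850708008)
collar z [0.1183 0.1194 0.1199 0.1205 0.1208 0.1213]
((337.58026123046875, 127.18981170654297), (27.867366790771484, 28.7775936126709), 14.29750919342041)
0.11 [0.5161 0.0968 0.11  ]
0.115 [0.5157 0.0972 0.115 ]
0.12 [0.5154 0.0975 0.12  ]
0.11 0.0236
0.115 0.0231
0.12 0.0227
[np.float64(0.071), np.float64(0.072), np.float64(0.093), np.float64(0.115), np.float64(0.118), np.float64(0.094), np.float64(0.094), np.float64(0.094), np.float64(0.094), np.float64(0.1), np.float64(0.12), np.float64(0.115), np.float64(0.071), np.float64(0.07), np.float64(0.071)]
```

jog_arm:
  increments:
    - {"dx": 0.004, "dy": 0.25, "dz": 0, "ax": 0, "ay": 0, "az": 0, "gripper": -1}
    - {"dx": 0.004, "dy": 0.472, "dz": 0, "ax": 0, "ay": 0, "az": 0, "gripper": -1}
    - {"dx": 0.004, "dy": 0.472, "dz": -0.2, "ax": 0, "ay": 0, "az": 0, "gripper": -1}
    - {"dx": 0.004, "dy": 0.472, "dz": -0.45, "ax": 0, "ay": 0, "az": 0, "gripper": -1}
    - {"dx": 0.004, "dy": 0.472, "dz": -0.683, "ax": 0, "ay": 0, "az": 0, "gripper": -1}
    - {"dx": 0.004, "dy": 0.472, "dz": -0.683, "ax": 0, "ay": 0, "az": 0, "gripper": -1}
    - {"dx": 0.004, "dy": 0.472, "dz": -0.683, "ax": 0, "ay": 0, "az": 0, "gripper": -1}
    - {"dx": 0.004, "dy": 0.472, "dz": -0.683, "ax": 0, "ay": 0, "az": 0, "gripper": -1}

```text
time: 5.7
eef_pos: [0.5174, 0.0983, 0.1975]
tcp_rot: [0.608, 0.794, 0.001, 0.001]
contact_force: [0.5, 0.7, -1.0]
opening: 0.262
finger_force: 78.9
```

```bash
python3 - <<'E'
from h import *
f,D,K,T,c=shot('wrist'); a=f[130:330,220:420]
s,_,_,_,_=shot('scene'); b=s[110:210,360:460]
t,_,_,_,_=shot('top')
cv2.imwrite('pics/w4.png',np.hstack([cv2.resize(a,(400,400)),cv2.resize(b,(400,400),interpolation=cv2.INTER_CUBIC)]))
print([get_state()[k] for k in('eef_pos','contact_force','wrist_torque','time')])
E
```

```text
[array([0.51711944, 0.09868921, 0.19727204]), array([-0.1243117 , -0.17938718, -1.44086026]), array([-0.05670272,  0.00094088, -0.04208852]), 5.85]
```

View pics/w4.png

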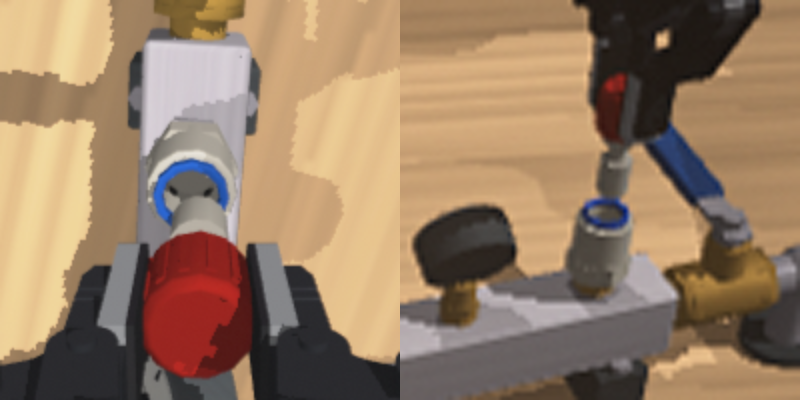

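The left panel (wrist) shows the stem just above the collar ring, about 4 px (2x zoom) right of its centre. The right panel (scene) also shows the stem slightly right of the mouth. I measure the remaining offset numerically.

```bash
cat > off.py <<'E'
from h import *
from scipy.optimize import least_squares
f,D,K,T,c=shot('wrist')
h=cv2.cvtColor(f,cv2.COLOR_BGR2HSV)
v,u=np.mgrid[130:330,240:400]; v=v.ravel();u=u.ravel()
P=np.array([atd(a,b,D,K,T) for a,b in zip(u,v)]); H=h[v,u].astype(int)
ok=(np.hypot(P[:,0]-.516,P[:,1]-.098)<.03)
blue=ok&(H[:,0]>95)&(H[:,0]<125)&(H[:,1]>100)&(P[:,2]>.112)&(P[:,2]<.125)
st=ok&(H[:,1]<90)&(P[:,2]>.136)&(P[:,2]<.15)&(np.hypot(P[:,0]-.516,P[:,1]-.098)<.013)
def circ(Q,r): 
    g=lambda p:np.hypot(Q[:,0]-p[0],Q[:,1]-p[1])-r
    s=least_squares(g,[.516,.098-(.005 if r<.009 else 0)],loss='soft_l1',f_scale=.0005); return s.x.round(4),np.abs(s.fun).mean().round(5)
B=P[blue];B=B[B[:,2]>np.median(B[:,2])-.0005]
print('collar',len(B),np.median(B[:,2]).round(4),circ(B,.0108)); print('stem',st.sum(),circ(P[st],.008))
# same-image column check in the tool-y direction
y=(W:=np.linalg.inv(T))
f2,D2,K2,T2,_=shot('scene')
bl=[b for b in blobs(f2,(95,100,50),(125,255,255),10) if 400<b[0][0]<425 and b[0][1]>150][0]
print('scene collar ray@.119',onz(bl[1][0]+bl[1][2]/2-.5,bl[1][1]+bl[1][3]/2-.5,K2,T2,.119).round(4),bl[1])
for r in range(149,159): print(r,f2[r,404:422].mean(1).round().astype(int))
print('eef',get_state()['eef_pos'].round(4))
E
python3 off.py
```

```text
collar 261 0.1201 (array([0.5157, 0.0969]), np.float64(0.00077))
stem 257 (array([0.5142, 0.1112]), np.float64(0.00186))
scene collar ray@.119 [0.5169 0.0979 0.119 ] [406 160  11   7  35]
149 [144 145 146 145 148 146  92  66  63  66  69 101 140 149 148 149 150 154]
150 [145 145 145 146 148 133  94  93 105  98  96 117 145 145 147 148 148 150]
151 [145 145 146 146 148 127  81 105 133 123 119 128 138 135 147 148 148 149]
152 [146 146 145 145 149 111  74  64  78  81  95 107 113 131 148 149 150 151]
153 [145 145 146 147 151 101  69  66  68  70  73  89 109 133 150 151 151 152]
154 [146 146 145 148 153  96  69  68  69  71  78  95 113 141 155 156 155 156]
155 [149 150 149 151 157  88  63  68  71  73  81  98 116 146 159 160 160 159]
156 [153 153 153 156 159  88  65  68  70  73  85 102 118 147 157 157 158 159]
157 [151 154 154 156 160 102  68  67  71  75  88 103 127 158 162 161 160 160]
158 [155 156 157 158 161 133  80  68  73  77  92 111 143 158 160 159 159 159]
eef [0.5167 0.0988 0.1966]
```

```bash
sed -i '/scene collar/,/for r/d' off.py; sed -i 's/-(.005 if r<.009 else 0)/-(.004 if r<.009 else 0)/; s/least_squares(g/least_squares(g/' off.py
cat >> off.py <<'E'
S=P[st]; print('stem extents',np.percentile(S,[3,50,97],axis=0).round(4).tolist())
def proj(p,K,T):
    q=np.linalg.inv(T)@np.r_[p,1]; return (K[0,0]*q[0]/-q[2]+K[0,2],-K[1,1]*q[1]/-q[2]+K[1,2])
for dy in(0,.001,.002,.003): print('scene',dy,np.round(proj([.5169,.0979+dy,.138],K2,T2),2))
for dx in(-.001,0,.001,.002): print('wrist',dx,np.round(proj([.5155+dx,.0972,.138],K,T),2))
for r in range(222,240,3): print(r,h[r,300:340,1].tolist())
E
python3 off.py
```

```text
collar 257 0.1202 (array([0.5157, 0.0969]), np.float64(0.00079))
stem 257 (array([0.5171, 0.0973]), np.float64(0.00017))
eef [0.5164 0.0989 0.196 ]
stem extents [[0.5093, 0.0993, 0.1366], [0.5154, 0.1043, 0.1434], [0.5235, 0.1055, 0.1496]]
scene 0 [412.33 155.23]
scene 0.001 [412.83 155.2 ]
scene 0.002 [413.33 155.17]
scene 0.003 [413.84 155.14]
wrist -0.001 [314.56 241.69]
wrist 0 [316.27 242.12]
wrist 0.001 [317.99 242.54]
wrist 0.002 [319.7  242.97]
222 [197, 199, 202, 202, 182, 45, 23, 23, 26, 23, 26, 23, 23, 23, 23, 26, 26, 23, 23, 26, 26, 26, 23, 23, 26, 26, 23, 16, 171, 201, 199, 202, 201, 152, 0, 27, 26, 27, 14, 9]
225 [199, 202, 194, 133, 21, 21, 21, 8, 16, 22, 26, 23, 26, 26, 23, 23, 23, 26, 26, 23, 26, 26, 23, 26, 25, 25, 23, 17, 20, 18, 199, 202, 201, 192, 102, 26, 27, 25, 23, 10]
228 [201, 195, 110, 27, 25, 25, 25, 25, 20, 20, 23, 23, 25, 24, 24, 24, 25, 24, 26, 26, 24, 26, 26, 25, 23, 23, 21, 21, 20, 16, 114, 200, 201, 201, 170, 42, 26, 26, 25, 10]
231 [201, 203, 178, 58, 25, 25, 26, 26, 24, 26, 24, 24, 27, 26, 25, 24, 25, 24, 22, 25, 25, 24, 24, 25, 25, 26, 27, 26, 25, 15, 143, 199, 202, 200, 177, 74, 25, 25, 11, 8]
234 [200, 203, 204, 171, 58, 27, 26, 25, 23, 24, 27, 25, 26, 25, 24, 23, 24, 26, 25, 24, 26, 24, 24, 25, 25, 26, 26, 26, 26, 24, 12, 83, 201, 176, 71, 27, 25, 9, 8, 8]
237 [193, 202, 202, 195, 202, 181, 47, 24, 25, 25, 25, 26, 23, 22, 23, 26, 27, 24, 26, 25, 27, 26, 26, 26, 24, 24, 26, 26, 26, 27, 26, 18, 33, 29, 26, 24, 10, 10, 12, 12]
```

jog_arm:
  increments:
    - {"dx": -0.012, "dy": -0.004, "dz": 0, "ax": 0, "ay": 0, "az": 0, "gripper": -1}
    - {"dx": -0.012, "dy": -0.004, "dz": 0, "ax": 0, "ay": 0, "az": 0, "gripper": -1}
    - {"dx": -0.012, "dy": -0.004, "dz": -0.02, "ax": 0, "ay": 0, "az": 0, "gripper": -1}
    - {"dx": -0.012, "dy": -0.004, "dz": -0.04, "ax": 0, "ay": 0, "az": 0, "gripper": -1}
    - {"dx": -0.012, "dy": -0.004, "dz": -0.06, "ax": 0, "ay": 0, "az": 0, "gripper": -1}
    - {"dx": -0.012, "dy": -0.004, "dz": -0.08, "ax": 0, "ay": 0, "az": 0, "gripper": -1}
    - {"dx": -0.012, "dy": -0.004, "dz": -0.1, "ax": 0, "ay": 0, "az": 0, "gripper": -1}
    - {"dx": -0.012, "dy": -0.004, "dz": -0.1, "ax": 0, "ay": 0, "az": 0, "gripper": -1}

```text
time: 6.85
eef_pos: [0.5144, 0.0984, 0.1828]
tcp_rot: [0.607, 0.794, -0.0, -0.0]
contact_force: [0.8, 0.4, -1.0]
opening: 0.261
finger_force: 78.9
```

jog_arm:
  increments:
    - {"dx": 0, "dy": 0, "dz": -0.01, "ax": 0, "ay": 0, "az": 0, "gripper": -1}
    - {"dx": 0, "dy": 0, "dz": -0.02, "ax": 0, "ay": 0, "az": 0, "gripper": -1}
    - {"dx": 0, "dy": 0, "dz": -0.03, "ax": 0, "ay": 0, "az": 0, "gripper": -1}
    - {"dx": 0, "dy": 0, "dz": -0.03, "ax": 0, "ay": 0, "az": 0, "gripper": -1}

```text
time: 7.25
eef_pos: [0.5145, 0.0984, 0.1795]
tcp_rot: [0.607, 0.794, -0.0, -0.0]
contact_force: [-1.7, 0.3, -1.3]
opening: 0.258
finger_force: 78.9
```

jog_arm:
  increments:
    - {"dx": 0, "dy": 0, "dz": -0.01, "ax": 0, "ay": 0, "az": 0, "gripper": -1}
    - {"dx": 0, "dy": 0, "dz": -0.02, "ax": 0, "ay": 0, "az": 0, "gripper": -1}
    - {"dx": 0, "dy": 0, "dz": -0.03, "ax": 0, "ay": 0, "az": 0, "gripper": -1}
    - {"dx": 0, "dy": 0, "dz": -0.03, "ax": 0, "ay": 0, "az": 0, "gripper": -1}

```text
time: 7.65
eef_pos: [0.5146, 0.0984, 0.176]
tcp_rot: [0.607, 0.794, -0.0, -0.0]
contact_force: [0.4, -0.5, -0.5]
opening: 0.262
finger_force: 78.9
```

jog_arm:
  increments:
    - {"dx": 0, "dy": 0, "dz": -0.01, "ax": 0, "ay": 0, "az": 0, "gripper": -1}
    - {"dx": 0, "dy": 0, "dz": -0.02, "ax": 0, "ay": 0, "az": 0, "gripper": -1}
    - {"dx": 0, "dy": 0, "dz": -0.03, "ax": 0, "ay": 0, "az": 0, "gripper": -1}
    - {"dx": 0, "dy": 0, "dz": -0.03, "ax": 0, "ay": 0, "az": 0, "gripper": -1}

```text
time: 8.05
eef_pos: [0.515, 0.0984, 0.1728]
tcp_rot: [0.607, 0.794, 0.0, 0.0]
contact_force: [2.0, -0.4, 0.4]
opening: 0.26
finger_force: 78.9
```

jog_arm:
  increments:
    - {"dx": 0, "dy": 0, "dz": -0.01, "ax": 0, "ay": 0, "az": 0, "gripper": -1}
    - {"dx": 0, "dy": 0, "dz": -0.02, "ax": 0, "ay": 0, "az": 0, "gripper": -1}
    - {"dx": 0, "dy": 0, "dz": -0.02, "ax": 0, "ay": 0, "az": 0, "gripper": -1}

```text
time: 8.35
eef_pos: [0.5149, 0.0984, 0.1701]
tcp_rot: [0.607, 0.794, 0.0, 0.0]
contact_force: [1.2, 0.7, 0.2]
opening: 0.26
finger_force: 78.9
```

jog_arm:
  increments:
    - {"dx": 0, "dy": 0, "dz": -0.01, "ax": 0, "ay": 0, "az": 0, "gripper": -1}
    - {"dx": 0, "dy": 0, "dz": -0.02, "ax": 0, "ay": 0, "az": 0, "gripper": -1}
    - {"dx": 0, "dy": 0, "dz": -0.02, "ax": 0, "ay": 0, "az": 0, "gripper": -1}

```text
time: 8.65
eef_pos: [0.5148, 0.0984, 0.1676]
tcp_rot: [0.607, 0.794, 0.0, 0.0]
contact_force: [1.7, 0.7, -1.0]
opening: 0.261
finger_force: 78.9
```

```bash
python3 - <<'E'
from h import *
f,D,K,T,c=shot('wrist'); a=f[130:330,220:420]
s,_,_,_,_=shot('scene'); b=s[110:210,360:460]
cv2.imwrite('pics/w5.png',np.hstack([cv2.resize(a,(400,400)),cv2.resize(b,(400,400),interpolation=cv2.INTER_CUBIC)]))
rb=blobs(f,(0,120,60),(8,255,255)); 
for r in rb:
    P=np.array([atd(u,v,D,K,T) for v,u in np.argwhere(r[2])]);print(len(P),np.percentile(P[:,2],[5,50,95]).round(4))
print([get_state()[k] for k in('eef_pos','contact_force','wrist_torque','time')])
E
```

```text
3366 [0.1456 0.1635 0.1648]
[array([0.51484806, 0.09844844, 0.16769379]), array([ 1.70739696, -0.07925742,  0.13471479]), array([ 0.0827087 , -0.45546441, -0.03917513]), 8.75]
```

View pics/w5.png

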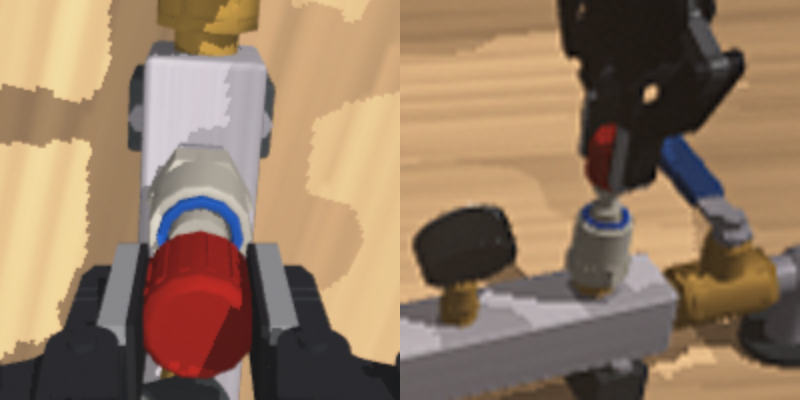

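Wrist and scene panels show the stem entered in the blue collar, with some stem still exposed; no misalignment. Pressing on.

jog_arm:
  increments:
    - {"dx": 0.004, "dy": 0, "dz": -0.01, "ax": 0, "ay": 0, "az": 0, "gripper": -1}
    - {"dx": 0.005, "dy": 0, "dz": -0.02, "ax": 0, "ay": 0, "az": 0, "gripper": -1}
    - {"dx": 0.005, "dy": 0, "dz": -0.02, "ax": 0, "ay": 0, "az": 0, "gripper": -1}

```text
time: 9.05
eef_pos: [0.5151, 0.0984, 0.165]
tcp_rot: [0.607, 0.794, -0.0, -0.0]
contact_force: [1.3, 0.2, -0.3]
opening: 0.261
finger_force: 78.9
```

jog_arm:
  increments:
    - {"dx": 0, "dy": 0, "dz": -0.01, "ax": 0, "ay": 0, "az": 0, "gripper": -1}
    - {"dx": 0, "dy": 0, "dz": -0.02, "ax": 0, "ay": 0, "az": 0, "gripper": -1}
    - {"dx": 0, "dy": 0, "dz": -0.02, "ax": 0, "ay": 0, "az": 0, "gripper": -1}

```text
time: 9.35
eef_pos: [0.5151, 0.0984, 0.1627]
tcp_rot: [0.607, 0.794, -0.0, -0.0]
contact_force: [-0.1, 1.9, 0.6]
opening: 0.265
finger_force: 78.9
```

jog_arm:
  increments:
    - {"dx": 0, "dy": 0, "dz": -0.01, "ax": 0, "ay": 0, "az": 0, "gripper": -1}
    - {"dx": 0, "dy": 0, "dz": -0.02, "ax": 0, "ay": 0, "az": 0, "gripper": -1}
    - {"dx": 0, "dy": 0, "dz": -0.02, "ax": 0, "ay": 0, "az": 0, "gripper": -1}

```text
time: 9.65
eef_pos: [0.5152, 0.0984, 0.1606]
tcp_rot: [0.607, 0.794, -0.0, -0.0]
contact_force: [0.5, -0.4, 1.8]
opening: 0.264
finger_force: 79.1
```

jog_arm:
  increments:
    - {"dx": 0, "dy": 0, "dz": -0.01, "ax": 0, "ay": 0, "az": 0, "gripper": -1}
    - {"dx": 0, "dy": 0, "dz": -0.02, "ax": 0, "ay": 0, "az": 0, "gripper": -1}
    - {"dx": 0, "dy": 0, "dz": -0.02, "ax": 0, "ay": 0, "az": 0, "gripper": -1}

```text
time: 9.95
eef_pos: [0.5152, 0.0984, 0.1579]
tcp_rot: [0.607, 0.794, 0.0, -0.0]
contact_force: [-0.0, -0.3, 1.4]
opening: 0.262
finger_force: 79.1
```

jog_arm:
  increments:
    - {"dx": 0, "dy": 0, "dz": -0.01, "ax": 0, "ay": 0, "az": 0, "gripper": -1}
    - {"dx": 0, "dy": 0, "dz": -0.01, "ax": 0, "ay": 0, "az": 0, "gripper": -1}

```text
time: 10.15
eef_pos: [0.5152, 0.0984, 0.1567]
tcp_rot: [0.607, 0.794, 0.0, -0.0]
contact_force: [0.6, 0.5, 2.1]
opening: 0.264
finger_force: 79.1
```

jog_arm:
  increments:
    - {"dx": 0, "dy": 0, "dz": -0.01, "ax": 0, "ay": 0, "az": 0, "gripper": -1}
    - {"dx": 0, "dy": 0, "dz": -0.01, "ax": 0, "ay": 0, "az": 0, "gripper": -1}

```text
time: 10.35
eef_pos: [0.5152, 0.0984, 0.1555]
tcp_rot: [0.607, 0.794, 0.0, 0.0]
contact_force: [0.5, 0.9, 1.3]
opening: 0.258
finger_force: 79.1
```

```bash
python3 - <<'E'
from h import *
f,D,K,T,c=shot('wrist'); a=f[130:330,220:420]
s,_,_,_,_=shot('scene'); b=s[110:210,360:460]
cv2.imwrite('pics/w6.png',np.hstack([cv2.resize(a,(400,400)),cv2.resize(b,(400,400),interpolation=cv2.INTER_CUBIC)]))
rb=blobs(f,(0,120,60),(8,255,255)); 
for r in rb:
    P=np.array([atd(u,v,D,K,T) for v,u in np.argwhere(r[2])]);print(len(P),np.percentile(P[:,2],[5,50,95]).round(4))
for r in blobs(f,(95,100,50),(125,255,255)):
    P=np.array([atd(u,v,D,K,T) for v,u in np.argwhere(r[2])]);print('blue',r[0],len(P),np.percentile(P[:,2],[5,50,95]).round(4))
print([get_state()[k] for k in('eef_pos','contact_force','wrist_torque','time')])
E
```

```text
3358 [0.1337 0.1514 0.1527]
blue [192.58573529  89.93588235] 6800 [0.0945 0.0959 0.0971]
blue [319.34551495 243.82724252] 301 [0.1168 0.1183 0.1195]
[array([0.51521408, 0.09838487, 0.15554803]), array([1.46268479, 0.89025877, 1.21045888]), array([ 0.14537838, -0.12001062,  0.03634798]), 10.45]
```

View pics/w6.png

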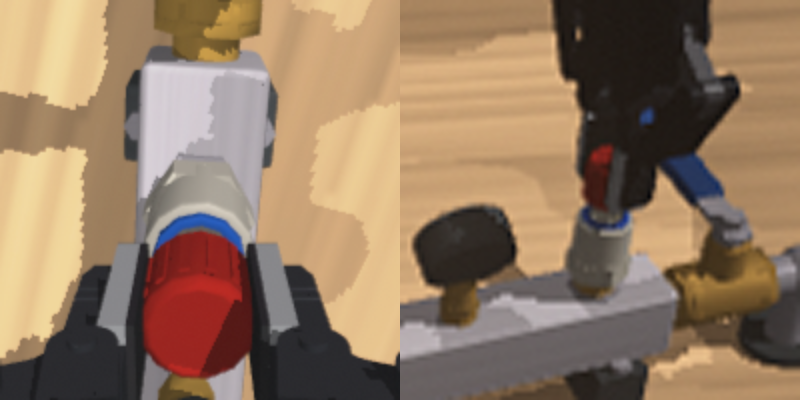

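Both panels show the plug nearly in, with the collar about 1.8 mm depressed (stem in the jaws). About 3–4 mm remain.

jog_arm:
  increments:
    - {"dx": 0, "dy": 0, "dz": -0.01, "ax": 0, "ay": 0, "az": 0, "gripper": -1}

```text
time: 10.55
eef_pos: [0.5153, 0.0984, 0.1547]
tcp_rot: [0.607, 0.794, -0.0, -0.0]
contact_force: [0.3, 1.1, 3.4]
opening: 0.262
finger_force: 79.1
```

jog_arm:
  increments:
    - {"dx": 0, "dy": 0, "dz": -0.006, "ax": 0, "ay": 0, "az": 0, "gripper": -1}

```text
time: 10.65
eef_pos: [0.5153, 0.0984, 0.1539]
tcp_rot: [0.607, 0.794, 0.0, -0.0]
contact_force: [0.8, 0.8, 2.5]
opening: 0.263
finger_force: 79.1
```

jog_arm:
  increments:
    - {"dx": 0, "dy": 0, "dz": -0.006, "ax": 0, "ay": 0, "az": 0, "gripper": -1}

```text
time: 10.75
eef_pos: [0.5152, 0.0984, 0.153]
tcp_rot: [0.607, 0.794, -0.0, -0.0]
contact_force: [0.5, 0.3, 1.9]
opening: 0.261
finger_force: 79.1
```

jog_arm:
  increments:
    - {"dx": 0, "dy": 0, "dz": -0.006, "ax": 0, "ay": 0, "az": 0, "gripper": -1}
    - {"dx": 0, "dy": 0, "dz": -0.006, "ax": 0, "ay": 0, "az": 0, "gripper": -1}

```text
time: 10.95
eef_pos: [0.5152, 0.0983, 0.1526]
tcp_rot: [0.607, 0.794, -0.0, -0.0]
contact_force: [-0.5, -0.9, 4.1]
opening: 0.258
finger_force: 79.6
```

jog_arm:
  increments:
    - {"dx": 0, "dy": 0, "dz": -0.006, "ax": 0, "ay": 0, "az": 0, "gripper": -1}
    - {"dx": 0, "dy": 0, "dz": -0.006, "ax": 0, "ay": 0, "az": 0, "gripper": -1}

```text
time: 11.15
eef_pos: [0.5153, 0.0983, 0.1525]
tcp_rot: [0.607, 0.794, -0.0, -0.0]
contact_force: [-2.6, -0.9, 6.2]
opening: 0.257
finger_force: 79.9
```

jog_arm:
  increments:
    - {"dx": 0, "dy": 0, "dz": -0.004, "ax": 0, "ay": 0, "az": 0, "gripper": -1}
    - {"dx": 0, "dy": 0, "dz": -0.004, "ax": 0, "ay": 0, "az": 0, "gripper": -1}

```text
time: 11.35
eef_pos: [0.5154, 0.0983, 0.1524]
tcp_rot: [0.607, 0.794, -0.0, -0.0]
contact_force: [-2.0, -0.1, 8.1]
opening: 0.26
finger_force: 80.1
```

```bash
cat > col.py <<'E'
from h import *
f,D,K,T,c=shot('wrist')
for r in blobs(f,(0,120,60),(8,255,255)):
    P=np.array([atd(u,v,D,K,T) for v,u in np.argwhere(r[2])]);print('red',len(P),np.percentile(P[:,2],[5,50,95]).round(4))
for r in blobs(f,(95,100,50),(125,255,255),10):
    P=np.array([atd(u,v,D,K,T) for v,u in np.argwhere(r[2])]);print('blue',r[0].round(1),len(P),np.percentile(P[:,2],[5,25,50,75,95]).round(4))
s=get_state();print([s[k].round(4) for k in('eef_pos','contact_force','wrist_torque')],s['time'])
E
python3 col.py
```

```text
red 3351 [0.1308 0.1483 0.1496]
blue [190.2  89.4] 7055 [0.0945 0.0954 0.0959 0.0964 0.0971]
blue [319.7 245.1] 231 [0.117  0.1186 0.1195 0.1201 0.1208]
[array([0.5154, 0.0983, 0.1524]), array([-2.0584,  0.4999,  8.6762]), array([-0.087 ,  0.5814,  0.0009])] 11.4
```

jog_arm:
  increments:
    - {"dx": -0.003, "dy": 0, "dz": -0.006, "ax": 0, "ay": 0, "az": 0, "gripper": -1}
    - {"dx": -0.003, "dy": 0, "dz": -0.012, "ax": 0, "ay": 0, "az": 0, "gripper": -1}
    - {"dx": -0.003, "dy": 0, "dz": -0.012, "ax": 0, "ay": 0, "az": 0, "gripper": -1}
    - {"dx": -0.003, "dy": 0, "dz": -0.012, "ax": 0, "ay": 0, "az": 0, "gripper": -1}

```text
time: 11.8
eef_pos: [0.5154, 0.0983, 0.1521]
tcp_rot: [0.607, 0.795, -0.0, 0.0]
contact_force: [-4.6, -0.9, 11.8]
opening: 0.262
finger_force: 80.5
```

```bash
python3 col.py
```

```text
red 3358 [0.1307 0.148  0.1494]
blue [189.7  89.3] 7082 [0.0945 0.0954 0.0959 0.0964 0.0971]
blue [319.3 245.1] 223 [0.1169 0.1186 0.1195 0.1201 0.1208]
[array([0.5154, 0.0983, 0.1521]), array([-4.2203, -1.0221, 12.5136]), array([-0.0681,  0.8941,  0.0599])] 11.85
```

jog_arm:
  increments:
    - {"dx": 0.005, "dy": 0, "dz": 0.01, "ax": 0, "ay": 0, "az": 0, "gripper": -1}
    - {"dx": 0.005, "dy": 0, "dz": 0.02, "ax": 0, "ay": 0, "az": 0, "gripper": -1}
    - {"dx": 0.005, "dy": 0, "dz": 0.03, "ax": 0, "ay": 0, "az": 0, "gripper": -1}
    - {"dx": 0.005, "dy": 0, "dz": 0.04, "ax": 0, "ay": 0, "az": 0, "gripper": -1}
    - {"dx": 0.005, "dy": 0, "dz": 0.05, "ax": 0, "ay": 0, "az": 0, "gripper": -1}
    - {"dx": 0.005, "dy": 0, "dz": 0.05, "ax": 0, "ay": 0, "az": 0, "gripper": -1}

```text
time: 12.45
eef_pos: [0.5149, 0.0984, 0.155]
tcp_rot: [0.607, 0.794, -0.001, -0.001]
contact_force: [0.7, 0.6, -2.3]
opening: 0.26
finger_force: 78.8
```

jog_arm:
  increments:
    - {"dx": 0, "dy": 0, "dz": 0.005, "ax": 0, "ay": 0, "az": 0, "gripper": -1}
    - {"dx": 0, "dy": 0, "dz": 0.005, "ax": 0, "ay": 0, "az": 0, "gripper": -1}

```text
time: 12.65
eef_pos: [0.5148, 0.0984, 0.1553]
tcp_rot: [0.607, 0.794, -0.001, -0.001]
contact_force: [0.3, 0.3, -6.4]
opening: 0.265
finger_force: 78.6
```

jog_arm:
  increments:
    - {"dx": 0, "dy": 0, "dz": 0.005, "ax": 0, "ay": 0, "az": 0, "gripper": -1}
    - {"dx": 0, "dy": 0, "dz": 0.009, "ax": 0, "ay": 0, "az": 0, "gripper": -1}
    - {"dx": 0, "dy": 0, "dz": 0.009, "ax": 0, "ay": 0, "az": 0, "gripper": -1}

```text
time: 12.95
eef_pos: [0.5147, 0.0984, 0.1561]
tcp_rot: [0.607, 0.794, -0.001, -0.001]
contact_force: [2.0, -0.4, -12.4]
opening: 0.262
finger_force: 78.8
```

jog_arm:
  increments:
    - {"dx": 0, "dy": 0, "dz": 0.006, "ax": 0, "ay": 0, "az": 0, "gripper": -1}
    - {"dx": 0, "dy": 0, "dz": 0.006, "ax": 0, "ay": 0, "az": 0, "gripper": -1}

```text
time: 13.15
eef_pos: [0.5146, 0.0984, 0.1562]
tcp_rot: [0.607, 0.794, -0.001, -0.001]
contact_force: [3.8, -0.8, -19.0]
opening: 0.261
finger_force: 79.1
```

```bash
python3 col.py
```

```text
red 3336 [0.1348 0.1519 0.1533]
blue [194.8  90.4] 6715 [0.0946 0.0954 0.0959 0.0964 0.0971]
blue [323.  244.7] 292 [0.1186 0.1203 0.1209 0.1215 0.1222]
[array([0.5145, 0.0984, 0.1562]), array([  5.1816,  -0.1992, -20.2245]), array([ 0.0666, -0.7755,  0.0367])] 13.2
```

The plug held under a pull of about 19 N and the collar rose 1.4 mm. Now I ease it back home and release.

jog_arm:
  increments:
    - {"dx": 0, "dy": 0, "dz": -0.01, "ax": 0, "ay": 0, "az": 0, "gripper": -1}
    - {"dx": 0, "dy": 0, "dz": -0.02, "ax": 0, "ay": 0, "az": 0, "gripper": -1}
    - {"dx": 0, "dy": 0, "dz": -0.03, "ax": 0, "ay": 0, "az": 0, "gripper": -1}
    - {"dx": 0, "dy": 0, "dz": -0.04, "ax": 0, "ay": 0, "az": 0, "gripper": -1}
    - {"dx": 0, "dy": 0, "dz": -0.047, "ax": 0, "ay": 0, "az": 0, "gripper": -1}
    - {"dx": 0, "dy": 0, "dz": -0.047, "ax": 0, "ay": 0, "az": 0, "gripper": -1}

```text
time: 13.8
eef_pos: [0.5162, 0.0984, 0.1546]
tcp_rot: [0.607, 0.794, 0.0, 0.001]
contact_force: [-4.9, -0.7, 3.3]
opening: 0.26
finger_force: 81.7
```

jog_arm:
  increments:
    - {"dx": -0.006, "dy": 0, "dz": -0.006, "ax": 0, "ay": 0, "az": 0, "gripper": -1}
    - {"dx": -0.006, "dy": 0, "dz": -0.012, "ax": 0, "ay": 0, "az": 0, "gripper": -1}
    - {"dx": -0.006, "dy": 0, "dz": -0.012, "ax": 0, "ay": 0, "az": 0, "gripper": -1}

```text
time: 14.1
eef_pos: [0.516, 0.0984, 0.1526]
tcp_rot: [0.607, 0.794, 0.001, 0.001]
contact_force: [-1.7, 0.3, 5.0]
opening: 0.263
finger_force: 81.9
```

```bash
python3 col.py
```

```text
red 3353 [0.1311 0.1484 0.1497]
blue [188.1  89.2] 7076 [0.0945 0.0954 0.0959 0.0964 0.0971]
blue [315.6 245.1] 244 [0.1171 0.1185 0.1195 0.1201 0.1208]
[array([0.516 , 0.0984, 0.1525]), array([-3.4616, -0.8058,  5.4485]), array([ 0.0015,  0.567 , -0.0275])] 14.15
```

jog_arm:
  increments:
    - {"dx": 0, "dy": 0, "dz": 0.01, "ax": 0, "ay": 0, "az": 0, "gripper": -1}
    - {"dx": 0, "dy": 0, "dz": 0.01, "ax": 0, "ay": 0, "az": 0, "gripper": 0.4}
    - {"dx": 0, "dy": 0, "dz": 0.01, "ax": 0, "ay": 0, "az": 0, "gripper": 0.4}
    - {"dx": 0, "dy": 0, "dz": 0.01, "ax": 0, "ay": 0, "az": 0, "gripper": 0.4}
    - {"dx": 0, "dy": 0, "dz": 0.01, "ax": 0, "ay": 0, "az": 0, "gripper": 0.4}
    - {"dx": 0, "dy": 0, "dz": 0.01, "ax": 0, "ay": 0, "az": 0, "gripper": 0.4}
    - {"dx": 0, "dy": 0, "dz": 0.2, "ax": 0, "ay": 0, "az": 0, "gripper": 0.4}
    - {"dx": 0, "dy": 0, "dz": 0.5, "ax": 0, "ay": 0, "az": 0, "gripper": 0.4}
    - {"dx": 0, "dy": 0, "dz": 0.7, "ax": 0, "ay": 0, "az": 0, "gripper": 0.4}
    - {"dx": 0, "dy": 0, "dz": 0.7, "ax": 0, "ay": 0, "az": 0, "gripper": 0.4}

```text
time: 15.15
eef_pos: [0.5172, 0.0984, 0.2398]
tcp_rot: [0.607, 0.794, 0.003, 0.004]
contact_force: [0.2, -0.1, -0.3]
opening: 0.702
finger_force: 0.0
```

```bash
python3 col.py; python3 - <<'E'
from h import *
f,D,K,T,c=shot('wrist'); s,_,_,_,_=shot('scene')
cv2.imwrite('pics/w7.png',np.hstack([cv2.resize(f,(480,300)),cv2.resize(s[100:220,345:473],(320,300))]))
E
```

```text
red 1281 [0.1343 0.1492 0.1506]
red 324 [0.1214 0.128  0.1353]
blue [228.3  91.2] 3113 [0.0945 0.0954 0.0959 0.0964 0.0972]
blue [315.9 193.4] 43 [0.1169 0.1184 0.119  0.1201 0.1207]
blue [305.8 358.9] 137 [0.1118 0.1132 0.1142 0.1148 0.1155]
[array([0.5159, 0.0984, 0.2372]), array([ 0.1657, -0.3788, -0.2202]), array([-0.0294,  0.0042,  0.0343])] 15.2
```

View pics/w7.png

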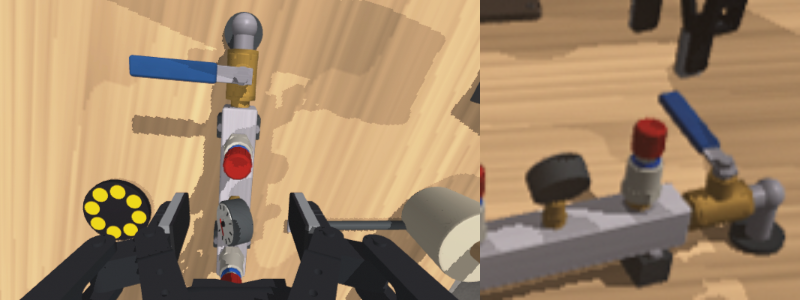

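The picture shows the plug seated in the fitting (head at wrist (237,163), released) and the valve handle at (175,68). Now I plan the valve sweep with closed fingers.

```bash
python3 - <<'E'
from h import *
f,D,K,T,c=shot('wrist')
b=max(blobs(f,(95,100,50),(125,255,255)),key=lambda b:b[1][4])
p=np.array([onz(u,v,K,T,.095)[:2] for v,u in np.argwhere(b[2])]);c=p.mean(0);w,V=np.linalg.eigh(np.cov((p-c).T));a=V[:,1];a=a if a[0]<0 else -a;t=(p-c)@a
print('handle',c.round(4),a.round(3),t.min().round(4),t.max().round(4),'pivot',(c-.0675*a).round(4))
v,u=np.mgrid[0:150:3,250:420:3];P=np.array([atd(x,y,D,K,T) for x,y in zip(u.ravel(),v.ravel())]);Q=P[(P[:,1]>.17)&(P[:,2]>.05)]
for y0 in np.arange(.17,.26,.01):
    q=Q[(Q[:,1]>=y0)&(Q[:,1]<y0+.01)]
    if len(q):print(y0.round(2),'zmax',q[:,2].max().round(3),'x',q[:,0].min().round(3),q[:,0].max().round(3))
pv=(c-.0675*a)*.5+.5*np.array([.5018,.170]); y=np.array([.966,.26]);x=np.array([-.26,.966]);e=get_state()['eef_pos']
for th,g in((192,.03),(190,.004),(175,0),(160,0),(145,0),(130,0),(115,0),(102.5,0),(99,0)):
    q=np.radians(th);uu=np.array([np.cos(q),np.sin(q)]);n=np.array([-uu[1],uu[0]])
    pos=pv+.07*uu+(.010+.0145*abs(n@y)+.011*abs(n@x)+g)*n; print(th,pos.round(4),'share from now',((pos-[.516,.0986])/.12).round(3))
E
```

```text
handle [0.4337 0.1592] [-0.984 -0.176] -0.042 0.0416 pivot [0.5002 0.1711]
0.17 zmax 0.352 x 0.444 0.515
0.18 zmax 0.085 x 0.479 0.515
0.19 zmax 0.068 x 0.478 0.512
0.2 zmax 0.062 x 0.481 0.504
0.21 zmax 0.065 x 0.477 0.503
0.22 zmax 0.065 x 0.476 0.503
0.23 zmax 0.059 x 0.483 0.495
192 [0.4433 0.1053] share from now [-0.606  0.056]
190 [0.4366 0.1325] share from now [-0.662  0.283]
175 [0.4291 0.1514] share from now [-0.725  0.44 ]
160 [0.4259 0.1688] share from now [-0.751  0.585]
145 [0.4275 0.1876] share from now [-0.738  0.742]
130 [0.4347 0.2063] share from now [-0.677  0.897]
115 [0.4477 0.2229] share from now [-0.569  1.036]
102.5 [0.4615 0.2335] share from now [-0.455  1.124]
99 [0.4648 0.2357] share from now [-0.427  1.142]
```

jog_arm:
  increments:
    - {"dx": -0.3, "dy": 0.03, "dz": 0, "ax": 0, "ay": 0, "az": 0, "gripper": -1}
    - {"dx": -0.6, "dy": 0.05, "dz": 0, "ax": 0, "ay": 0, "az": 0, "gripper": -1}
    - {"dx": -0.6, "dy": 0.05, "dz": -0.1, "ax": 0, "ay": 0, "az": 0, "gripper": -1}
    - {"dx": -0.6, "dy": 0.05, "dz": -0.3, "ax": 0, "ay": 0, "az": 0, "gripper": -1}
    - {"dx": -0.6, "dy": 0.05, "dz": -0.6, "ax": 0, "ay": 0, "az": 0, "gripper": -1}
    - {"dx": -0.6, "dy": 0.05, "dz": -0.9, "ax": 0, "ay": 0, "az": 0, "gripper": -1}
    - {"dx": -0.6, "dy": 0.05, "dz": -0.9, "ax": 0, "ay": 0, "az": 0, "gripper": -1}

```text
time: 16.05
eef_pos: [0.4381, 0.1042, 0.1206]
tcp_rot: [0.608, 0.794, -0.004, -0.006]
contact_force: [-0.8, 0.2, -0.8]
opening: 0.0
finger_force: 0.0
```

jog_arm:
  increments:
    - {"dx": 0, "dy": 0, "dz": -0.17, "ax": 0, "ay": 0, "az": 0, "gripper": -1}
    - {"dx": 0, "dy": 0, "dz": -0.17, "ax": 0, "ay": 0, "az": 0, "gripper": -1}
    - {"dx": -0.06, "dy": 0.12, "dz": -0.17, "ax": 0, "ay": 0, "az": 0, "gripper": -1}
    - {"dx": -0.06, "dy": 0.23, "dz": -0.17, "ax": 0, "ay": 0, "az": 0, "gripper": -1}
    - {"dx": -0.06, "dy": 0.23, "dz": -0.17, "ax": 0, "ay": 0, "az": 0, "gripper": -1}

```text
time: 16.55
eef_pos: [0.4364, 0.1331, 0.108]
tcp_rot: [0.607, 0.795, 0.001, 0.001]
contact_force: [0.4, 0.1, 0.3]
opening: 0.001
finger_force: 0.0
```

jog_arm:
  increments:
    - {"dx": -0.03, "dy": 0.08, "dz": 0, "ax": 0, "ay": 0, "az": 0, "gripper": -1}
    - {"dx": -0.06, "dy": 0.16, "dz": 0, "ax": 0, "ay": 0, "az": 0, "gripper": -1}
    - {"dx": -0.075, "dy": 0.23, "dz": 0, "ax": 0, "ay": 0, "az": 0, "gripper": -1}
    - {"dx": -0.085, "dy": 0.305, "dz": 0, "ax": 0, "ay": 0, "az": 0, "gripper": -1}
    - {"dx": -0.08, "dy": 0.385, "dz": 0, "ax": 0, "ay": 0, "az": 0, "gripper": -1}
    - {"dx": -0.07, "dy": 0.463, "dz": 0, "ax": 0, "ay": 0, "az": 0, "gripper": -1}
    - {"dx": -0.04, "dy": 0.54, "dz": 0, "ax": 0, "ay": 0, "az": 0, "gripper": -1}
    - {"dx": -0.01, "dy": 0.618, "dz": 0, "ax": 0, "ay": 0, "az": 0, "gripper": -1}
    - {"dx": -0.01, "dy": 0.618, "dz": 0, "ax": 0, "ay": 0, "az": 0, "gripper": -1}

```text
time: 17.45
eef_pos: [0.4342, 0.2076, 0.1063]
tcp_rot: [0.607, 0.795, 0.0, -0.001]
contact_force: [-0.2, 0.5, 0.3]
opening: -0.002
finger_force: 0.1
```

jog_arm:
  increments:
    - {"dx": 0.05, "dy": 0.07, "dz": 0, "ax": 0, "ay": 0, "az": 0, "gripper": -1}
    - {"dx": 0.105, "dy": 0.14, "dz": 0, "ax": 0, "ay": 0, "az": 0, "gripper": -1}
    - {"dx": 0.16, "dy": 0.185, "dz": 0, "ax": 0, "ay": 0, "az": 0, "gripper": -1}
    - {"dx": 0.19, "dy": 0.21, "dz": 0, "ax": 0, "ay": 0, "az": 0, "gripper": -1}
    - {"dx": 0.22, "dy": 0.227, "dz": 0, "ax": 0, "ay": 0, "az": 0, "gripper": -1}
    - {"dx": 0.22, "dy": 0.227, "dz": 0, "ax": 0, "ay": 0, "az": 0, "gripper": -1}

```text
time: 18.05
eef_pos: [0.4612, 0.2338, 0.1066]
tcp_rot: [0.608, 0.794, 0.001, -0.0]
contact_force: [-0.9, -0.9, -0.3]
opening: -0.001
finger_force: 0.5
```

jog_arm:
  increments:
    - {"dx": 0.02, "dy": 0.005, "dz": 0, "ax": 0, "ay": 0, "az": 0, "gripper": -1}
    - {"dx": 0.04, "dy": 0.01, "dz": 0, "ax": 0, "ay": 0, "az": 0, "gripper": -1}
    - {"dx": 0.06, "dy": 0.01, "dz": 0, "ax": 0, "ay": 0, "az": 0, "gripper": -1}
    - {"dx": 0.06, "dy": 0.01, "dz": 0, "ax": 0, "ay": 0, "az": 0, "gripper": -1}

```text
time: 18.45
eef_pos: [0.4634, 0.2345, 0.1063]
tcp_rot: [0.608, 0.794, -0.005, -0.005]
contact_force: [-16.5, -2.4, 10.5]
opening: 0.0
finger_force: 8.1
```

```bash
cat > val.py <<'E'
from h import *
for n in('top','scene'):
    f,D,K,T,c=shot(n)
    for b in blobs(f,(95,100,50),(125,255,255)):
        p=np.array([onz(u,v,K,T,.095)[:2] for v,u in np.argwhere(b[2])])
        c=p.mean(0)
        if abs(c[1]-.2)>.07: continue
        w,V=np.linalg.eigh(np.cov((p-c).T));a=V[:,1];a=a if a[1]>0 else -a
        th=np.degrees(np.arctan2(a[1],a[0]));print(n,b[1][4],c.round(3),'theta',th.round(1),'from pivot',np.degrees(np.arctan2(c[1]-.1706,c[0]-.501)).round(1))
s=get_state();print(s['eef_pos'],s['contact_force'],s['time'])
E
python3 val.py
```

```text
top 245 [0.49  0.219] theta 99.2 from pivot 102.6
scene 263 [0.49  0.236] theta 102.6 from pivot 99.8
[0.46342774 0.23448914 0.10626477] [-16.2459002   -1.52348697   9.1586747 ] 18.55
```

jog_arm:
  increments:
    - {"dx": -0.1, "dy": 0, "dz": 0, "ax": 0, "ay": 0, "az": 0, "gripper": -1}
    - {"dx": -0.3, "dy": 0, "dz": 0, "ax": 0, "ay": 0, "az": 0, "gripper": -1}
    - {"dx": -0.3, "dy": 0, "dz": 0.3, "ax": 0, "ay": 0, "az": 0, "gripper": -1}
    - {"dx": -0.3, "dy": 0, "dz": 0.6, "ax": 0, "ay": 0, "az": 0, "gripper": -1}
    - {"dx": -0.3, "dy": 0, "dz": 1, "ax": 0, "ay": 0, "az": 0, "gripper": -1}
    - {"dx": -0.3, "dy": 0, "dz": 1, "ax": 0, "ay": 0, "az": 0, "gripper": -1}

```text
time: 19.15
eef_pos: [0.4366, 0.2363, 0.2356]
tcp_rot: [0.607, 0.794, 0.008, 0.005]
contact_force: [0.6, 0.2, 0.0]
opening: -0.001
finger_force: 0.0
```

```bash
python3 val.py; python3 - <<'E'
from h import *
f,D,K,T,c=shot('top'); s,_,_,_,_=shot('scene')
cv2.imwrite('pics/end.png',np.hstack([cv2.resize(f[150:330,140:500],(400,200)),cv2.resize(s[110:230,160:480],(400,150)).copy() if 0 else cv2.resize(s[110:270,160:480],(400,200))]))
E
```

```text
top 412 [0.487 0.235] theta 101.3 from pivot 102.6
scene 256 [0.49  0.237] theta 102.2 from pivot 99.6
[0.43347206 0.23520501 0.22919504] [-0.16506205  1.15313632 -0.00822541] 19.25
```

View pics/end.png

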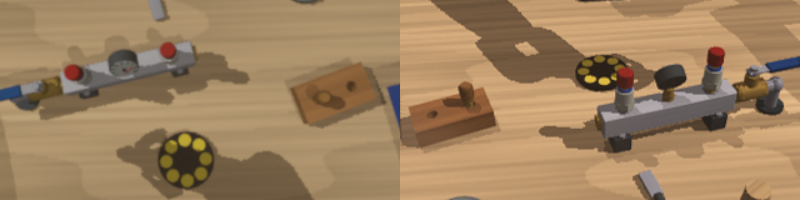

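The final views show the plug seated at (73,72), the handle in line with the bar at (10,94), the silencer still in its hole and the arm clear.

```bash
python3 -c "
from plant import job; print(job.sign_off())"
```

```text
the job is handed in; nothing more can be done
None
```

The plug is home and locked in the open outlet (pushed in with about 14 N), it held a pull of about 19 N that drew the collar out about 1.4 mm, and the valve is turned to its open stop; the job is handed in at about 19 s, with no verdict shown.

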